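# Hold a sensor plug in the trigger clamp

### The job

Stand the white sensor plug that is on the bench top upright in the open clamp, between the orange pad and the two steel pins, and let go of it. Then pump the orange trigger, never pushing the jaw itself, until the pad has pushed the plug against both pins and the spring gap behind the pad is about half closed; do not crush it by closing that gap altogether. Finish while still holding the trigger squeezed with the fingers, and leave the other things on the bench where they are.

Things in the scene. Friction and masses are not known exactly. Their poses are not given: they have to be found in the camera images.
- sensor: white cylindrical sensor plug standing upright on the bench top (the like ones on the raised black plate are not meant), 27 mm across, 56 mm tall with a narrower neck on top; origin at the centre of its underside, z up
- clamp: blue and grey clamp fixed to the bench, 276 mm long; origin on the bench under it. x is across, y along it: fixed jaw at the -y end, handle at the +y end; jaw and pad advance to -y. Bed 56 mm wide, its top 8 mm above the bench. The housing (38 mm wide, y = 12 to 70 mm) is 92 mm tall; above it stand the trigger (top 142 mm) and, behind it, the fixed black handle (top 150 mm)
- seat (a point): the point on the clamp's bed where the middle of the plug's underside lies when the plug touches both pins; its axes are the clamp's. The two upright steel pins (10 mm thick, tops 46 mm above the bench) stand 22 mm apart across, 14 mm to -y of it, before a block 44 mm wide and 49 mm tall
- pad_face (a point): centre of the front of the orange pad (28 mm wide, 34 mm tall, centre 29 mm above the bench); it starts 44 to 59 mm (to +y) from the seat
- trigger_front (a point): front of the orange trigger (18 mm wide, 10 mm thick, free from 92 to 142 mm above the bench), 127 mm above the bench at rest; a finger pulls it towards the handle (+y of the clamp)
- grip_handle (a point): back of the fixed black handle (24 mm wide, 12 mm thick), 125 mm above the bench: the side away from the trigger. It does not give: only the trigger moves, so the hand must follow. From trigger front to handle back is about 43 mm at rest (46 at the trigger's leaning top), 29 mm squeezed
- trigger (a joint): trigger angle, 0 at rest (leaning away from the handle) to 0.34 rad fully squeezed (14 mm at the height of trigger_front); a spring of 2 to 4 N at the fingers brings it back. A full stroke moves the jaw 7 to 12 mm: a pawl takes 3.7 mm teeth, so the first 0 to 4 mm of jaw travel in a stroke may be idle; on release the jaw stays
- jaw (a joint): advance of the jaw from its hindmost place, m, 0 to 0.065; a brake of 2.5 N holds it between pumps, and it gives way backwards if the pad's spring pushes harder while the trigger is released
- pad (a joint): how far the pad is pushed back into the jaw against its spring, m: 0 is free (spring gap between pad and jaw 14 mm open), 0.007 is half closed; 1 N per mm
- glue_bottle: white dropper bottle with blue cap, 46 mm across, 89 mm tall, a bystander; origin under its centre
- brass_weight: brass weight, 26 mm across, 34 mm tall, a bystander; origin under its centre
- tape: roll of black tape lying flat, 57 mm across, 19 mm tall, a bystander; origin under its centre
- screwdriver: red screwdriver, 176 mm long, lying far to the left, a bystander; origin under its middle
There are look-alikes about, which are no part of the job. Leave any purple or turquoise look-alike of the sensor alone.

How it is judged:
On the way, in this order (a step that is already met when the one before it is completed fails the run):
1. the plug stands upright on the clamp's bed between pad and pins, let go (x of sensor in the frame of seat between -0.012 and 0.012 m and y of sensor in the frame of seat between -0.003 and 0.05 m and z of sensor in the frame of seat below 0.003 m and angle between sensor's own z axis and vertical below 0.1 rad and contact force between the fingers and sensor below 0.1 N), for 0.2 s.
2. the trigger has driven the pad against the plug (value of joint pad above 0.002 m and contact force between the fingers and trigger above 1 N), for 0.1 s.
At the end, for the whole second after the job is handed in: The plug stands upright (within 0.1 rad) on the bed within 5 mm of the seat, pressed by the pad with its spring pushed in 4 to 10 mm (half closed is 7), the fingers off the plug and still holding the trigger squeezed (over 0.04 rad, over 2 N) (value of joint pad between 0.004 and 0.01 m and horizontal distance between sensor and seat below 0.005 m and z of sensor in the frame of seat below 0.003 m and angle between sensor's own z axis and vertical below 0.1 rad and contact force between sensor and pad above 3 N and contact force between the fingers and sensor below 0.1 N and value of joint trigger above 0.04 rad and contact force between the fingers and trigger above 2 N); the arm keeps its last pose, push and grip.
It fails at once if the plug is crushed: the spring gap is squeezed nearly shut (pad pushed in over 12.5 mm) (value of joint pad above 0.0125 m).
It fails at once if the robot pushes the jaw itself (contact force between the arm and jaw above 2 N).
It fails at once if the fingers push the jaw itself (contact force between the fingers and jaw above 2 N).
It fails at once if a bystander is moved (distance of any of glue_bottle, brass_weight, tape, screwdriver from where it was at the start of the episode above 0.02 m).
It also fails if it takes over 67 s, if anything falls off the work surface, if the arm or the gripper's body presses on something with over 40 N, if the wrist force passes 120 N, or if a joint passes its speed limit or range.

### The arm

A 6-joint arm with a two-finger parallel gripper is mounted at the origin on a cart in front of the work surface, level with it; the furniture and walls round the work are solid. World frame = base frame: x ahead of the robot, y to its left, z up, the work surface at z = 0. Lengths are in m, angles in rad, forces in N, time in s.
With the tool pointing down it reaches from about 0.35 to 1 m from the base axis. Payload 7.1 kg.
Tool frame: the origin (TCP) lies on the centre line of the jaws, within the pads' length; the fingertips stand 8 mm ahead of it and the grasp point (between the pads) lies 11 mm behind it; z points along the fingers, y is the line along which they close (so a half turn about z gives the same grasp; the last joint's range is limited). The gripper opens to 85 mm and grips with 20 to 120 N. Pads are 22 mm wide; open, the fingers measure 114 mm over their backs; the gripper's body (76 mm by 85 mm) begins 54 mm behind the grasp point. The pads swing forward as they close: fully open they stand 13 mm farther back than shut.
Start: joints at [1.088, 0.423, 1.63, -0, 1.089, -0.019], TCP at [0.28, 0.559, 0.239] pointing down, gripper open.
Joint ranges: [-3, 3], [-0.9, 2.11], [0.09, 2.58], [-1.31, 4.45], [0.11, 2.69], [-2.54, 2.54]. Speed limits (rad/s): [2.39, 2.39, 3.01, 3.14, 3.14, 3.14].

### API

Orientations are given as [roll, pitch, yaw] about the fixed x, y, z axes, in that order (R = Rz(yaw) Ry(pitch) Rx(roll)).
In Python, from station import robot gives the robot as it stands. The module is installed in compiled form; this text tells all that it offers.
- The arm moves only by the tool play_rows, never from a script. Its argument "increments" is a list that holds one entry, the list of rows, each a list of 5 numbers: the finger opening in mm, from 0 to 85.4, then the shift along the world's x, y, z in mm, then the turn about the world's z in degrees. In form: [[[gripper, x, y, z, yaw], ...]]. A call has 1 to 20 rows; each row is the pose to reach, as a shift and turn from the pose commanded when the call began; what a row does not reach only later rows make up. A row lasts 1/12 s, in which the tool goes at most 41.7 mm and 7.16 degrees, less where a joint would pass 70% of its speed; a pose out of reach is approached as far as the arm can. A call with a gripper value outside its range is refused whole. The fingers move at their own pace and stop on an object; "squeeze" is the grip in N (left out, the last holds). Time passes only in rows, so rows that repeat a pose let the fingers close. It gives the time, the measured TCP pose, the force, the opening and the grip force at its end, in the units of the state.
- robot.read_state(): the state, without advancing time (a new reading comes with each control period).
- robot.snapshot(name): name is "scene" or "side" or "wrist"; returns a dict with "img" (480x640x3 uint8, blue, green, red), "z_map" (480x640 float32, m along the optical axis (not along the pixel's ray), 0 where there is no reading), "fx", "fy", "cx", "cy" (pixels), "xyz" and "orientation" of the camera in the world. Camera axes: x right, y down, z forward; pixel columns grow to the right and rows downward; lengths in m; the calibration is good to about 2 mm. A picture is of the moment at which its call begins.
- robot.hand_in(): hands the job in; it is judged then, once.
The state is a dict: "time_s": time; "q": joint angles; "qd": joint speeds; "joint_efforts": joint torques, N m; "tool_pos": TCP position; "tcp_rot": TCP orientation; "contact_force": force on the tool from outside, world axes, zero at the start; "torque": the same for the moment, N m; "opening": opening from 0.0 (shut) to 1.0 (fully open); "finger_force": force on a finger pad.
Only numpy, scipy, OpenCV 4.12 (cv2) and the standard library are available. Lean on these libraries where they do the work, as an engineer would, in place of code of your own. Each camera call takes 0.05 s, during which the arm holds its last target. There are 200 camera calls.

## Working session

There is one attempt and no reset: what is moved stays moved. The work goes in short steps, Python scripts to look and compute and a tool call to move; the robot and the scene stay as the last step left them, time stands still between calls to the robot, and variables do not carry over. Pictures are saved under pics/ and viewed, at most 10 in all, crops included, and the job is handed in when it is done.

Besides the shell and the picture viewer there is one more tool, called after ">>>" as name([rows], argument=value, ...), one row to a line, values as JSON. play_rows: Moves the arm, as the interface text tells. Its arguments: {"type":"object","properties":{"increments":{"type":"array"},"squeeze":{"type":"number"}},"required":["increments"]}

```bash
mkdir -p pics; cat > h.py <<'E'
import numpy as np, cv2
from scipy.spatial.transform import Rotation as R
from station import robot
def snap(n):
    s=robot.snapshot(n); o=np.array(s["orientation"],float)
    s["R"]=R.from_euler('xyz',o).as_matrix() if o.shape==(3,) else (o if o.shape==(3,3) else R.from_quat(o).as_matrix())
    v,u=np.mgrid[0:480,0:640]; z=s["z_map"]
    P=np.stack([(u-s["cx"])/s["fx"]*z,(v-s["cy"])/s["fy"]*z,z],-1)
    s["P"]=P@s["R"].T+np.array(s["xyz"]); s["P"][z==0]=np.nan
    return s
E
python3 - <<'E'
from h import *
a=snap("scene");b=snap("side")
for n,s in(("scene",a),("side",b)):
    print(n,s["xyz"],s["orientation"],s["fx"]); cv2.imwrite(f"pics/{n}0.png",s["img"]); np.savez(f"{n}0.npz",img=s["img"],P=s["P"])
print(robot.read_state())
E
```

```text
scene [ 0.12828368 -0.77001468  1.00925845] [-2.33636102  0.01432911 -0.55492063] 578.0294687102876
side [0.30116588 1.24663389 1.09143325] [-2.25056344 -0.02187093 -2.89905785] 592.3016332342519
{'time_s': 0.1, 'q': array([ 1.08801194e+00,  4.23755841e-01,  1.63061155e+00,  2.64934379e-06,
        1.08859829e+00, -1.90519766e-02]), 'qd': array([ 0.00019613, -0.00306445, -0.00382358,  0.00053132,  0.00144052,
        0.00135767]), 'joint_efforts': array([-1.36861385e-05, -5.58420503e+01, -2.82444710e+01, -1.32350810e-04,
        3.03100249e-03,  3.51308324e-05]), 'tool_pos': array([0.27933791, 0.55856432, 0.23862957]), 'tcp_rot': array([-3.14021992e+00, -2.85024388e-05,  2.67785900e+00]), 'contact_force': array([0.04241762, 0.20390897, 0.21958868]), 'torque': array([-0.03750066,  0.08419491,  0.04523094]), 'finger_force': 0.0, 'opening': 1.0004511848844615}
```

View pics/scene0.png

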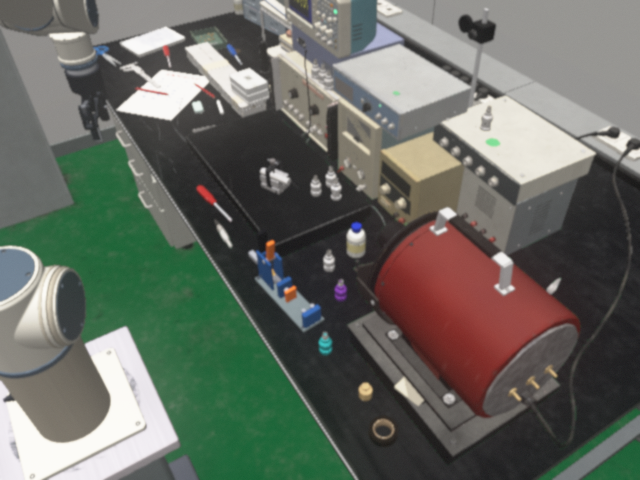

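View pics/side0.png

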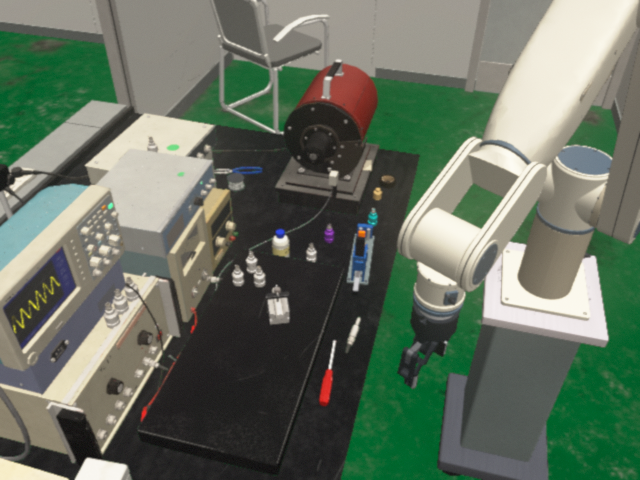

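Candidates in the scene view:
- (329,260): white plug standing on the bench. I choose this one; it is at (311,252) in the side view.
- (315,186), (331,176), (336,188): plugs on the black plate.
- (487,120): on top of an instrument.
- (224,235): lying white object.
- (341,290): purple.
- (325,343): turquoise.

The clamp spans (258,255) to (320,320), with its handle at the far end, towards the robot's left.

```bash
python3 - <<'E'
from h import *
for n,(u,v) in(("scene",(329,260)),("side",(311,252))):
    d=np.load(n+"0.npz"); img,P=d["img"],d["P"]
    hsv=cv2.cvtColor(img,cv2.COLOR_BGR2HSV)
    H,S,V=[hsv[...,i].astype(int) for i in range(3)]
    ok=np.isfinite(P[...,2])
    w=np.zeros(H.shape,bool); w[v-16:v+17,u-12:u+13]=1
    m=w&(P[...,2]>.012)&ok&(P[...,2]<.08)&(V>90)
    p=P[m]; print(n,"sensor",m.sum(),np.nanmedian(p,0).round(4),np.nanmin(p,0).round(3),np.nanmax(p,0).round(3))
    x,y,wd,ht=(235,230,100,110) if n=="scene" else (335,210,50,95)
    w=np.zeros(H.shape,bool); w[y:y+ht,x:x+wd]=1
    org=w&(H>4)&(H<18)&(S>150)&(V>120)&ok; blue=w&(H>98)&(H<125)&(S>110)&ok
    for nm,m in(("orange",org),("blue",blue)):
        k,l,st,c=cv2.connectedComponentsWithStats(m.astype(np.uint8))
        for i in range(1,k):
            if st[i,4]>12:
                p=P[l==i]; print(nm,st[i],np.median(p,0).round(4),np.nanpercentile(p,3,0).round(3),np.nanpercentile(p,97,0).round(3))
    bed=w&ok&(P[...,2]>.003)&(P[...,2]<.013)&(V>70)
    p=P[bed][:,:2].astype(np.float32); print("bed",len(p),cv2.minAreaRect(p))
    print("all clamp", cv2.minAreaRect(P[w&ok&(blue|org|bed)][:,:2].astype(np.float32)))
a=cv2.imread("pics/scene0.png")[215:345,230:370]; b=cv2.imread("pics/side0.png")[200:310,290:400]
cv2.imwrite("pics/crop1.png",np.hstack([cv2.resize(a,(400,500*130//174)),cv2.resize(b,(373,500*130//174))]))
E
```

```text
scene sensor 147 [0.6156 0.0624 0.0316] [0.605 0.052 0.012] [0.633 0.079 0.059]
orange [266 240   9  19 119] [0.4796 0.0832 0.1264] [0.473 0.078 0.082] [0.5   0.121 0.146]
orange [285 286  11  15 104] [0.4888 0.016  0.0382] [0.476 0.013 0.017] [0.5   0.022 0.047]
blue [256 250  17  39 310] [0.4651 0.0965 0.0599] [0.462 0.069 0.019] [0.475 0.124 0.095]
blue [273 253  19  44 323] [0.4934 0.0711 0.0524] [0.47  0.035 0.011] [0.518 0.1   0.093]
blue [302 304  19  23 270] [ 0.4955 -0.0656  0.0399] [ 0.475 -0.07   0.014] [ 0.518 -0.055  0.052]
bed 899 ((0.5044646859169006, 0.05813920497894287), (0.2598815858364105, 0.21155619621276855), 57.337928771972656)
all clamp ((0.5044646859169006, 0.05813920497894287), (0.2598815858364105, 0.21155619621276855), 57.337928771972656)
side sensor 113 [0.6192 0.076  0.0314] [0.601 0.063 0.012] [0.636 0.143 0.062]
orange [358 231   7   6  39] [0.4833 0.0894 0.1359] [0.476 0.084 0.128] [0.491 0.094 0.143]
blue [357 223  17   7  74] [ 0.4991 -0.0577  0.0458] [ 0.477 -0.128 -0.003] [ 0.522 -0.049  0.051]
blue [352 245  16  34 250] [0.4774 0.1271 0.0734] [0.464 0.082 0.03 ] [0.494 0.134 0.108]
bed 407 ((0.49311378598213196, -0.017222225666046143), (0.05883289873600006, 0.32728371024131775), 5.471184730529785)
all clamp ((0.49311378598213196, -0.017222225666046143), (0.05883289873600006, 0.32728371024131775), 5.471184730529785)
```

View pics/crop1.png

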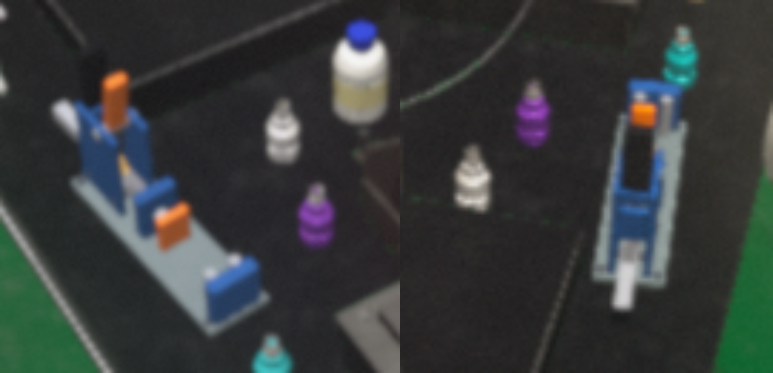

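The crop confirms the choice: a white plug with a grey neck, standing on the bench right of the clamp. It is clear of the purple plug, and the bottle is behind it. Next I go above for a close look.

>>> play_rows([
  [[60,10,-30,40,-7],[60,30,-65,80,-14],[60,50,-100,90,-21],[60,70,-135,90,-28],[60,90,-170,90,-35],[60,110,-205,90,-42],[60,130,-240,90,-49],[60,150,-275,90,-56],[60,170,-310,90,-58],[60,190,-345,90,-58],[60,210,-380,90,-58],[60,230,-415,90,-58],[60,250,-450,90,-58],[60,260,-480,90,-58],[60,270,-500,90,-58],[60,270,-500,90,-58],[60,270,-500,90,-58]],
])

```text
time_s: 1.52
tool_pos: [0.5496, 0.0579, 0.3288]
tcp_rot: [-3.141, -0.0, 1.663]
contact_force: [0.3, 0.3, 0.3]
opening: 0.703
finger_force: 0.0
```

```bash
python3 - <<'E'
from h import *
s=snap("wrist"); st=robot.read_state(); print(st["tool_pos"],st["tcp_rot"],s["xyz"],s["orientation"],s["fx"])
cv2.imwrite("pics/w1.png",s["img"]); np.savez("w1.npz",img=s["img"],P=s["P"])
E
```

```text
[0.54921822 0.0588273  0.32882934] [-3.14047062e+00 -3.54296324e-04  1.66428666e+00] [0.54260039 0.12753087 0.4656488 ] [2.85922673e+00 7.27070598e-04 9.01129041e-02] 362.3285143960377
```

View pics/w1.png

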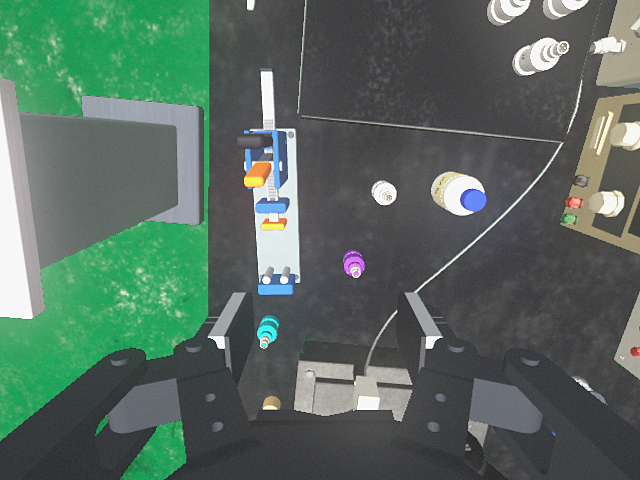

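The wrist view shows the white plug at (384,192), purple at (354,263), bottle at (460,195), clamp bed x 255–299, y 128–292, pins at (266,275) and (285,275), pad at (273,224), trigger at (258,174) and handle at (255,140). Now I measure these.

```bash
python3 - <<'E'
from h import *
d=np.load("w1.npz"); img,P=d["img"],d["P"]
hsv=cv2.cvtColor(img,cv2.COLOR_BGR2HSV); H,S,V=[hsv[...,i].astype(int) for i in range(3)]
Z=P[...,2]; v,u=np.mgrid[0:480,0:640]
win=lambda a,b,c,e:(u>=a)&(u<=c)&(v>=b)&(v<=e)
def rep(n,m):
    p=P[m]; print(n,m.sum(),np.median(p,0).round(4),np.percentile(p,2,0).round(4),np.percentile(p,98,0).round(4))
rep("plug",win(365,175,402,212)&(Z>.01))
rep("plug low",win(365,175,402,212)&(Z>.01)&(Z<.03)); rep("plug top",win(365,175,402,212)&(Z>.045))
rep("bottle",win(425,165,492,222)&(Z>.02)); rep("purple",win(335,245,372,282)&(Z>.01))
bed=win(240,120,310,300)&(Z>.004)&(Z<.012)&(S<90)&(V>90)
r=cv2.minAreaRect(P[bed][:,:2].astype(np.float32)); print("bed",bed.sum(),r)
cl=win(230,60,312,300); 
blue=cl&(H>98)&(H<125)&(S>110); org=cl&(H>4)&(H<22)&(S>150)&(V>120)
rep("block top",blue&win(250,268,300,300)&(Z>.044)&(Z<.053)); print("rect",cv2.minAreaRect(P[blue&win(250,268,300,300)&(Z>.044)&(Z<.053)][:,:2].astype(np.float32)))
g=win(255,260,298,288)&(S<70)&(Z>.040)&(Z<.05); 
rep("pinL",g&(u<275)); rep("pinR",g&(u>=275))
rep("pad top",org&(v>208)&(Z>.04)); rep("jaw top",blue&win(240,190,300,218)&(Z>.03))
rep("trig top",org&(v<200)&(Z>.135)); 
rep("handle top",win(230,125,280,160)&(V<80)&(Z>.142))
hs=blue&win(230,120,300,200)&(Z>.086)&(Z<.096); rep("housing",hs); print(cv2.minAreaRect(P[hs][:,:2].astype(np.float32)))
E
```

```text
plug 443 [0.6167 0.0701 0.0346] [0.6072 0.0562 0.012 ] [0.6317 0.0804 0.0582]
plug low 63 [0.61   0.0761 0.0207] [0.6069 0.0613 0.0106] [0.6251 0.0806 0.0294]
plug top 96 [0.6192 0.0684 0.054 ] [0.6142 0.0633 0.0465] [0.6242 0.0732 0.059 ]
bottle 1702 [0.6942 0.0805 0.069 ] [0.6816 0.0585 0.0238] [0.7146 0.0986 0.0923]
purple 431 [ 0.5912 -0.0219  0.034 ] [ 0.5807 -0.0354  0.0121] [ 0.6047 -0.0142  0.0583]
bed 3343 ((0.4893200695514679, 0.021981634199619293), (0.08793573826551437, 0.23567982017993927), 1.5568437576293945)
block top 396 [ 0.4974 -0.0587  0.0508] [ 0.4764 -0.067   0.0449] [ 0.5178 -0.0522  0.0526]
rect ((0.49706795811653137, -0.0597408190369606), (0.04262598603963852, 0.01380573958158493), 5.410170555114746)
pinL 63 [ 0.4853 -0.0481  0.0477] [ 0.4807 -0.0538  0.0414] [ 0.4894 -0.045   0.0494]
pinR 62 [ 0.5068 -0.0461  0.0477] [ 0.5023 -0.0523  0.0408] [ 0.5112 -0.0425  0.0496]
pad top 30 [0.4908 0.0228 0.0441] [0.4773 0.0208 0.0401] [0.503  0.024  0.0463]
jaw top 313 [0.4871 0.044  0.0559] [0.4709 0.0376 0.0416] [0.5037 0.0495 0.0576]
trig top 77 [0.4847 0.0883 0.1399] [0.4748 0.0796 0.1354] [0.4916 0.0897 0.1436]
handle top 80 [0.482  0.1201 0.1493] [0.4689 0.1116 0.1431] [0.4914 0.124  0.1517]
housing 484 [0.494  0.1012 0.0938] [0.4646 0.0708 0.0901] [0.4997 0.127  0.0956]
((0.4812784492969513, 0.09922203421592712), (0.034040454775094986, 0.056824009865522385), 5.489266395568848)
```

>>> play_rows([
  [[46,20,3,-20,0],[46,45,6,-50,0],[46,70,9,-80,0],[46,70,9,-115,0],[46,70,9,-150,0],[46,70,9,-185,0],[46,70,9,-215,0],[46,70,9,-240,0],[46,70,9,-260,0],[46,70,9,-280,0],[46,70,9,-297,0],[46,70,9,-309,0],[46,70,9,-309,0],[20,70,9,-309,0],[20,70,9,-309,0],[20,70,9,-309,0],[20,70,9,-309,0],[20,70,9,-309,0]],
], squeeze=25)

```text
time_s: 3.07
tool_pos: [0.6201, 0.068, 0.0212]
tcp_rot: [3.14, -0.0, 1.665]
contact_force: [0.6, -0.2, -1.5]
opening: 0.298
finger_force: 25.7
```

>>> play_rows([
  [[20,0,0,20,0],[20,0,0,50,0],[20,0,0,80,0],[20,-20,-13,100,0],[20,-45,-30,100,0],[20,-70,-46,100,0],[20,-95,-63,100,0],[20,-115,-76,100,0],[20,-127,-84,95,0],[20,-127,-84,80,0],[20,-127,-84,65,0],[20,-127,-84,65,0],[20,-127,-84,65,0]],
])

```text
time_s: 4.15
tool_pos: [0.4922, -0.0161, 0.0853]
tcp_rot: [-3.141, -0.0, 1.665]
contact_force: [0.3, -0.5, -0.3]
opening: 0.3
finger_force: 25.7
```

```bash
python3 - <<'E'
from h import *
s=snap("wrist"); st=robot.read_state(); print(st["tool_pos"],st["tcp_rot"],st["opening"],st["finger_force"])
cv2.imwrite("pics/w2.png",s["img"]); np.savez("w2.npz",img=s["img"],P=s["P"])
E
```

```text
[ 0.49285247 -0.01605063  0.08578097] [3.14135921e+00 3.72750852e-05 1.66545580e+00] 0.30176943059631844 25.69571077823639
```

View pics/w2.png

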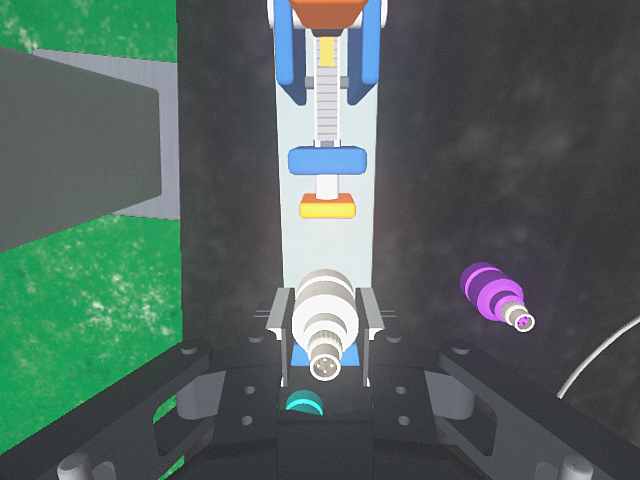

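The plug is held upright and lined up with the clamp: plug at (325,320), pad at (327,206), rack at (327,110). I check the lateral offset in numbers.

```bash
python3 - <<'E'
from h import *
d=np.load("w2.npz"); img,P=d["img"],d["P"]
hsv=cv2.cvtColor(img,cv2.COLOR_BGR2HSV); H,S,V=[hsv[...,i].astype(int) for i in range(3)]
Z=P[...,2]; v,u=np.mgrid[0:480,0:640]; c=np.radians(5.4)
seat=np.array([.4947,-.0336])
X=(P[...,:2]-seat)@np.array([[np.cos(c),-np.sin(c)],[np.sin(c),np.cos(c)]])
def rep(n,m):
    p=np.c_[X[m],Z[m]]*1000; print(n,m.sum(),np.percentile(p,[1,50,99],0).round(1).tolist())
win=lambda a,b,e,f:(u>=a)&(u<=e)&(v>=b)&(v<=f)
rep("neck top",win(300,345,350,385)&(Z>.118)); rep("body",win(290,268,360,335)&(Z>.065)&(Z<.11)&(S<60))
rep("pad top",win(290,190,365,220)&(H<25)&(S>120)&(Z>.04)&(Z<.05)); rep("jaw top",win(280,145,372,178)&(Z>.05)&(Z<.062))
rep("bed",win(270,110,385,270)&(Z>.004)&(Z<.012)&(S<60)); rep("rack",win(312,70,342,150)&(Z>.015))
E
```

```text
neck top 755 [[-6.3, 12.1, 118.0], [-1.8, 16.6, 120.7], [3.0, 21.9, 123.0]]
body 4062 [[-14.6, 14.4, 68.1], [-1.5, 24.9, 96.5], [11.4, 30.0, 108.7]]
pad top 265 [[-13.4, 49.3, 40.1], [0.6, 56.4, 46.3], [13.4, 56.8, 48.9]]
jaw top 2075 [[-17.7, 70.9, 52.9], [-0.5, 76.9, 55.9], [16.7, 82.5, 57.7]]
bed 10313 [[-28.0, 8.1, 8.5], [-0.8, 47.8, 10.2], [27.0, 101.0, 11.7]]
rack 2112 [[-7.4, 81.7, 24.1], [-0.9, 100.2, 37.7], [6.7, 117.1, 55.3]]
```

>>> play_rows([
  [[20,1,0,-15,0],[20,1,0,-30,0],[20,1,0,-42,0],[20,1,0,-50,0],[20,1,0,-54,0],[20,1,0,-56,0],[20,1,0,-56,0],[20,1,0,-56,0]],
])

```text
time_s: 4.87
tool_pos: [0.494, -0.016, 0.0298]
tcp_rot: [3.141, 0.0, 1.666]
contact_force: [0.7, 0.0, -0.4]
opening: 0.301
finger_force: 25.8
```

>>> play_rows([
  [[20,0,0,-0.5,0],[20,0,0,-0.5,0],[30,0,0,-0.5,0],[36,0,0,-0.5,0],[42,0,0,-0.5,0],[46,0,0,-0.5,0],[46,0,0,5,0],[46,0,0,20,0],[46,0,0,45,0],[46,0,0,75,0],[46,0,0,100,0],[46,0,0,120,0],[46,0,0,140,0],[46,0,0,140,0]],
])

```text
time_s: 6.03
tool_pos: [0.4958, -0.0161, 0.1733]
tcp_rot: [3.135, 0.001, 1.666]
contact_force: [0.8, -0.3, 0.3]
opening: 0.538
finger_force: 0.0
```

```bash
python3 - <<'E'
from h import *
s=snap("wrist"); st=robot.read_state(); print(st["tool_pos"],st["tcp_rot"],st["opening"],st["contact_force"])
cv2.imwrite("pics/w3.png",s["img"]); np.savez("w3.npz",img=s["img"],P=s["P"])
E
```

```text
[ 0.49489991 -0.01609431  0.17154753] [3.13698549e+00 7.08113804e-04 1.66554203e+00] 0.5359272711829022 [-0.69489117  0.16010059 -0.74994723]
```

View pics/w3.png

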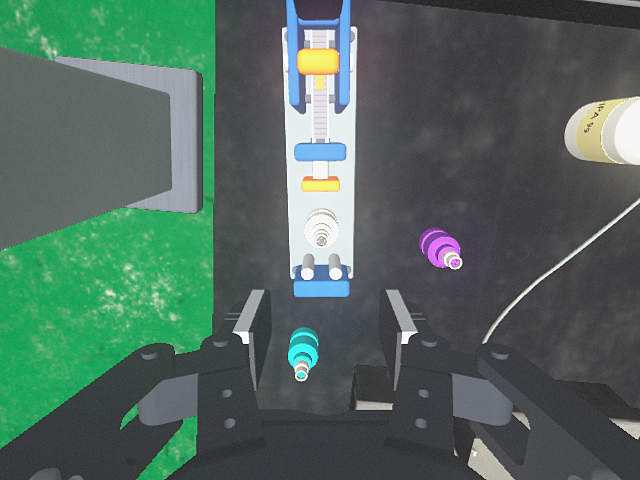

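The plug stands free at (321,230) between pad (321,184) and pins (307/335,267). Next I measure the trigger and handle for the second grasp.

>>> play_rows([
  [[62,0,0,25,7],[62,0,10,42,14],[62,-2,25,42,21],[62,-4,40,42,28],[62,-6,55,42,35],[62,-8,70,42,42],[62,-10,85,42,49],[62,-12,100,42,56],[62,-13,112,42,63],[62,-13,118,42,70],[62,-13,118,42,77],[62,-13,118,42,84],[62,-13,118,42,90],[62,-13,118,42,90],[62,-13,118,42,90]],
])

```text
time_s: 7.33
tool_pos: [0.48, 0.1019, 0.2105]
tcp_rot: [-3.141, -0.002, -3.05]
contact_force: [-0.4, 1.1, -0.3]
opening: 0.726
finger_force: 0.0
```

```bash
cat >> h.py <<'E'
c=np.radians(5.4); seat=np.array([.4947,-.0336])
M=np.array([[np.cos(c),-np.sin(c)],[np.sin(c),np.cos(c)]])
def clampxyz(P): return np.concatenate([(P[...,:2]-seat)@M,P[...,2:]],-1)*1000
def rep(n,q): print(n,len(q),np.percentile(q,[2,50,98],0).round(1).tolist() if len(q)>3 else "")
E
python3 - <<'E'
from h import *
s=snap("wrist"); st=robot.read_state(); print(st["tool_pos"],st["tcp_rot"],st["opening"],clampxyz(st["tool_pos"]))
cv2.imwrite("pics/w4.png",s["img"]); np.savez("w4.npz",img=s["img"],P=s["P"])
for f in("w1","w4"):
    d=np.load(f+".npz"); img,Q=d["img"],clampxyz(d["P"])
    hsv=cv2.cvtColor(img,cv2.COLOR_BGR2HSV).astype(int); H,S,V=[hsv[...,i] for i in range(3)]
    B=(abs(Q[...,0])<40)&(Q[...,1]>-40)&(Q[...,1]<250)
    org=B&(H>4)&(H<24)&(S>150)&(V>120)
    rep("trig top",Q[org&(Q[...,2]>137)]); rep("trig",Q[org&(Q[...,2]>100)])
    rep("handle top",Q[B&(V<80)&(Q[...,2]>145)&(Q[...,2]<156)&(Q[...,1]>125)])
    rep("rear",Q[B&(Q[...,1]>172)&(Q[...,2]>15)])
E
```

```text
[0.48010279 0.1018649  0.21064596] [-3.14144600e+00 -1.30271187e-03 -3.05025970e+00] 0.7269852113554081 [ -1.78404972 136.23741945 210.64595775]
trig top 65 [[-8.7, 113.7, 137.3], [3.2, 122.3, 142.1], [8.1, 123.0, 143.8]]
trig 281 [[-7.7, 115.0, 100.4], [2.2, 124.7, 125.8], [8.1, 129.7, 143.6]]
handle top 76 [[-11.6, 146.5, 145.4], [1.2, 153.4, 149.4], [11.0, 157.9, 151.7]]
rear 889 [[-6.9, 173.5, 27.7], [1.8, 199.2, 36.7], [39.6, 226.9, 69.5]]
trig top 96 [[-9.6, 114.3, 137.0], [-2.8, 122.3, 140.3], [7.6, 123.3, 143.7]]
trig 372 [[-9.7, 115.6, 102.0], [-2.9, 124.1, 128.4], [6.7, 129.2, 143.2]]
handle top 1 
rear 18452 [[-15.2, 173.3, 35.7], [-9.4, 189.1, 268.5], [38.6, 223.1, 294.1]]
```

View pics/w4.png

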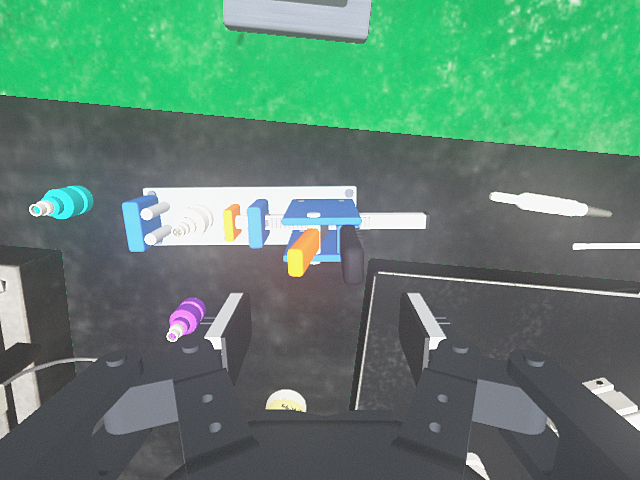

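Side-on view: trigger at (304,252), handle (350,252), jaw (258,222), pad (231,222), plug (185,222). Descending around the trigger, then one stroke.

>>> play_rows([
  [[62,1.5,0,-25,0],[62,1.5,0,-50,0],[62,1.5,0,-75,0],[62,1.5,0,-90,0],[62,1.5,0,-96,0],[62,1.5,0,-96,0],[54,1.5,0,-96,0],[48,1.5,0,-96,0],[48,1.5,0,-96,0],[44,1.3,2,-96,0],[40,1.1,4,-96,0],[36,0.9,6,-96,0],[32,0.8,8,-96,0],[30,0.7,9,-96,0],[30,0.7,9,-96,0],[30,0.7,9,-96,0]],
], squeeze=25)

```text
time_s: 8.72
tool_pos: [0.4821, 0.1093, 0.1164]
tcp_rot: [-3.138, 0.001, -3.045]
contact_force: [0.1, -15.1, 12.5]
opening: 0.356
finger_force: 23.5
```

```bash
cat > m.py <<'E'
from h import *
import sys
s=snap("wrist"); st=robot.read_state(); print(st["time_s"],clampxyz(st["tool_pos"]).round(1),"op",round(st["opening"]*85.4,1),"ff",round(st["finger_force"],1),st["contact_force"].round(1))
cv2.imwrite("pics/"+sys.argv[1],s["img"])
Q=clampxyz(s["P"]); hsv=cv2.cvtColor(s["img"],cv2.COLOR_BGR2HSV).astype(int); H,S,V=[hsv[...,i] for i in range(3)]
B=(abs(Q[...,0])<30)&(Q[...,1]>-30)&(Q[...,1]<110)
rep("pad",Q[B&(H>4)&(H<24)&(S>130)&(V>110)&(Q[...,2]<60)&(Q[...,2]>14)])
rep("jaw",Q[B&(H>98)&(H<125)&(S>110)&(Q[...,1]>15)&(Q[...,2]>40)&(Q[...,2]<62)])
rep("plug",Q[B&(S<60)&(V>90)&(Q[...,1]<45)&(Q[...,1]>-8)&(Q[...,2]>52)&(Q[...,2]<68)])
E
python3 m.py w5.png
```

```text
8.7667 [  0.9 143.5 116.4] op 30.6 ff 23.5 [ -0.1 -15.1  11.9]
pad 747 [[-14.4, 38.9, 18.7], [-6.7, 44.6, 38.4], [12.2, 45.3, 47.7]]
jaw 1371 [[-18.3, 60.4, 42.5], [-1.6, 67.1, 55.8], [15.5, 109.3, 59.2]]
plug 591 [[-5.9, 12.1, 52.3], [-1.0, 18.9, 61.4], [4.8, 22.5, 66.6]]
```

View pics/w5.png

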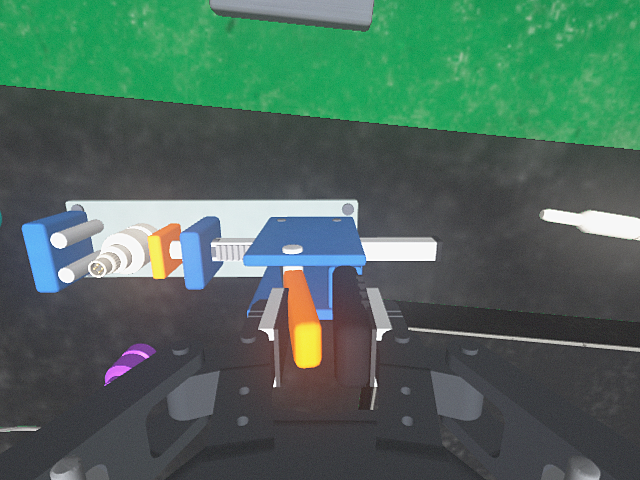

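Stroke works: the jaw moved about 10.5 mm, with the trigger at (304,330) held against the handle at (352,330). Two more strokes, then I measure again.

>>> play_rows([
  [[36,0.2,-3,0,0],[42,0.5,-6,0,0],[50,0.9,-10,0,0],[50,0.9,-10,0,0],[50,0.9,-10,0,0],[44,0.6,-7,0,0],[38,0.3,-4,0,0],[32,0.1,-2,0,0],[30,0.1,-1,0,0],[30,0.1,-1,0,0],[36,0.2,-3,0,0],[42,0.5,-6,0,0],[50,0.9,-10,0,0],[50,0.9,-10,0,0],[50,0.9,-10,0,0],[44,0.6,-7,0,0],[38,0.3,-4,0,0],[32,0.1,-2,0,0],[30,0.1,-1,0,0],[30,0.1,-1,0,0]],
])

```text
time_s: 10.43
tool_pos: [0.4817, 0.1093, 0.116]
tcp_rot: [-3.139, 0.0, -3.045]
contact_force: [-2.1, -10.6, 9.6]
opening: 0.358
finger_force: 26.2
```

```bash
python3 m.py w6.png
```

```text
10.4833 [  0.5 143.4 116. ] op 30.7 ff 26.5 [ 0.  -8.9 10.4]
pad 764 [[-14.3, 18.0, 19.1], [-6.3, 23.0, 39.5], [12.3, 23.8, 47.7]]
jaw 1457 [[-18.3, 38.3, 41.8], [-1.1, 45.2, 55.7], [15.6, 109.3, 58.8]]
plug 637 [[-6.2, -2.3, 52.3], [-1.0, 4.9, 61.2], [4.8, 37.3, 66.5]]
```

>>> play_rows([
  [[36,0.1,-2,0,0],[42,0.4,-5,0,0],[50,0.8,-9,0,0],[50,0.8,-9,0,0],[50,0.8,-9,0,0],[46,0.6,-7,0,0],[42,0.4,-5,0,0],[38,0.3,-4,0,0],[36,0.2,-3,0,0],[36,0.2,-3,0,0],[36,0.2,-3,0,0]],
])

```text
time_s: 11.4
tool_pos: [0.4818, 0.1067, 0.1156]
tcp_rot: [-3.141, 0.0, -3.046]
contact_force: [-0.2, -5.3, 5.4]
opening: 0.421
finger_force: 3.1
```

```bash
python3 m.py w7.png
```

```text
11.45 [  0.4 140.9 115.6] op 36.2 ff 3.1 [ 0.4 -6.4  5. ]
pad 683 [[-14.4, 15.5, 18.6], [-6.0, 20.5, 40.7], [12.3, 21.3, 47.8]]
jaw 1406 [[-18.1, 33.4, 41.7], [-1.1, 40.1, 55.8], [15.7, 109.3, 59.4]]
plug 644 [[-6.1, -4.6, 52.2], [-1.1, 2.6, 61.1], [4.7, 32.5, 66.6]]
```

>>> play_rows([
  [[34,-0.1,1,0,0],[33,-0.1,1.5,0,0],[33,-0.1,1.5,0,0],[33,-0.1,1.5,0,0],[33,-0.1,1.5,0,0]],
])

```text
time_s: 11.87
tool_pos: [0.4817, 0.1079, 0.116]
tcp_rot: [-3.14, 0.0, -3.046]
contact_force: [-0.7, -7.6, 10.2]
opening: 0.392
finger_force: 14.2
```

```bash
python3 m.py w8.png
```

```text
11.9167 [  0.4 142.1 116. ] op 33.4 ff 14.2 [-0.9 -6.8  9.8]
pad 527 [[-14.4, 15.0, 18.7], [-6.2, 20.3, 42.6], [12.6, 21.3, 48.1]]
jaw 1402 [[-18.2, 30.8, 42.0], [-1.6, 37.5, 55.8], [15.3, 109.2, 59.0]]
plug 631 [[-5.9, -4.6, 52.2], [-1.0, 2.3, 61.1], [4.9, 6.8, 66.4]]
```

View pics/w8.png

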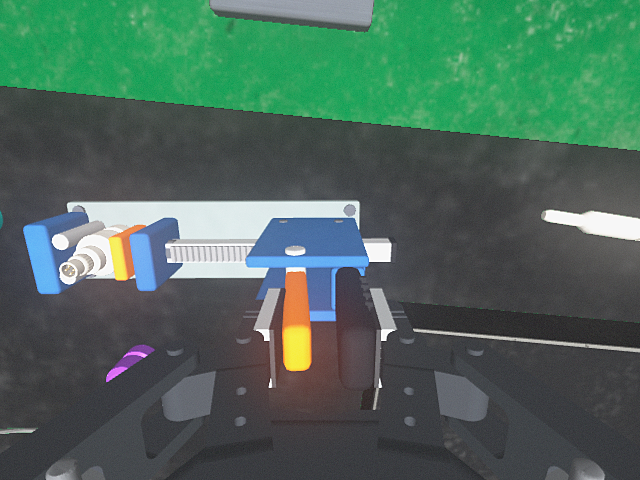

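The plug at (95,250) is against both pins and the pad gap is partly closed (about 5 mm). A little more squeeze.

>>> play_rows([
  [[32,0,0.5,0,0],[31.5,-0.1,1,0,0],[31.5,-0.1,1,0,0],[31.5,-0.1,1,0,0],[31.5,-0.1,1,0,0],[31.5,-0.1,1,0,0],[31.5,-0.1,1,0,0]],
])

```text
time_s: 12.5
tool_pos: [0.4817, 0.1086, 0.1162]
tcp_rot: [-3.14, 0.0, -3.046]
contact_force: [-1.6, -10.4, 12.4]
opening: 0.37
finger_force: 15.2
```

```bash
python3 m.py w9.png; python3 m.py w10.png
```

```text
12.55 [  0.4 142.8 116.2] op 32.1 ff 15.2 [ -1.3 -10.3  12.5]
pad 380 [[-14.4, 15.1, 19.3], [-7.5, 20.2, 43.9], [12.3, 21.2, 47.7]]
jaw 1386 [[-18.1, 29.2, 42.7], [-1.4, 35.9, 55.8], [15.3, 109.4, 59.5]]
plug 634 [[-5.9, -4.8, 52.2], [-0.9, 2.4, 61.1], [4.7, 6.5, 66.6]]
12.6 [  0.4 142.8 116.2] op 32.0 ff 15.2 [-1.7 -9.6 12.9]
pad 380 [[-14.4, 15.1, 18.8], [-7.5, 20.2, 44.0], [12.3, 21.2, 47.9]]
jaw 1374 [[-18.1, 29.3, 42.4], [-1.4, 35.9, 55.8], [15.4, 109.3, 59.2]]
plug 644 [[-5.9, -4.9, 52.2], [-0.9, 2.4, 61.1], [5.0, 7.7, 66.5]]
```

```bash
python3 -c "
from station import robot
print(robot.hand_in())"
```

```text
the job is handed in; nothing more can be done
None
```

I handed the job in with the plug upright against both pins, the spring gap measured at about 6.8 mm closed (half is 7) and the fingers still holding the trigger squeezed; hand-in returned no verdict.

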